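# Strip worn brake pads and start the downdraft dust extraction

## Task

Pull every worn brake pad out of the snap clips of the two caliper carriers and put them all inside the steel tote while it stands on the bench. Then lift the loaded tote by its bar handle and stand it level in the middle of the downdraft plate, and only then push the plunger on the start box all the way down and let it spring back. Leave the pads in the tote and every other thing where it lies.

Things in the scene. Friction and masses are not known exactly. Their poses are not given: they have to be found in the camera images.
- pad1: Worn brake pad (may be absent), 90 g: steel plate 52 wide (y) x 54 tall (z), brown lining on one face, 14 mm thick in all (x = +-7). A round lug (radius 5) each side of its foot at y = +-29, z = 6 mm; 68 mm over both. Origin under its middle. Starts upright in a carrier bay, axes as the carrier's; about 12 N straight up frees it in 10 mm, 20 mm more clears the carrier.
- pad1_mid (a point): Middle of pad1, 30 mm above its origin along its z.
- pad2: Worn brake pad (may be absent), 90 g: steel plate 52 wide (y) x 54 tall (z), brown lining on one face, 14 mm thick in all (x = +-7). A round lug (radius 5) each side of its foot at y = +-29, z = 6 mm; 68 mm over both. Origin under its middle. Starts upright in a carrier bay, axes as the carrier's; about 12 N straight up frees it in 10 mm, 20 mm more clears the carrier.
- pad2_mid (a point): Middle of pad2, 30 mm above its origin along its z.
- pad3: Worn brake pad (may be absent), 90 g: steel plate 52 wide (y) x 54 tall (z), brown lining on one face, 14 mm thick in all (x = +-7). A round lug (radius 5) each side of its foot at y = +-29, z = 6 mm; 68 mm over both. Origin under its middle. Starts upright in a carrier bay, axes as the carrier's; about 12 N straight up frees it in 10 mm, 20 mm more clears the carrier.
- pad3_mid (a point): Middle of pad3, 30 mm above its origin along its z.
- pad4: Worn brake pad (may be absent), 90 g: steel plate 52 wide (y) x 54 tall (z), brown lining on one face, 14 mm thick in all (x = +-7). A round lug (radius 5) each side of its foot at y = +-29, z = 6 mm; 68 mm over both. Origin under its middle. Starts upright in a carrier bay, axes as the carrier's; about 12 N straight up frees it in 10 mm, 20 mm more clears the carrier.
- pad4_mid (a point): Middle of pad4, 30 mm above its origin along its z.
- pad5: Worn brake pad (may be absent), 90 g: steel plate 52 wide (y) x 54 tall (z), brown lining on one face, 14 mm thick in all (x = +-7). A round lug (radius 5) each side of its foot at y = +-29, z = 6 mm; 68 mm over both. Origin under its middle. Starts upright in a carrier bay, axes as the carrier's; about 12 N straight up frees it in 10 mm, 20 mm more clears the carrier.
- pad5_mid (a point): Middle of pad5, 30 mm above its origin along its z.
- carrier_a: Grey cast caliper carrier fixed to the bench, 90 (x) x 104 (y) mm; origin on the bench under its middle. Two bays at x = -25 and +25 mm: a pad stands in each, 6 mm above the bench, between low guide walls (tops 24 mm above the bench, end walls 26 mm); a sprung clip at both y ends of a bay snaps over the pad's lugs.
- carrier_b: Grey cast caliper carrier fixed to the bench, 140 (x) x 104 (y) mm; origin on the bench under its middle. Three bays at x = -50, 0 and +50 mm: a pad stands in each, 6 mm above the bench, between low guide walls (tops 24 mm above the bench, end walls 26 mm); a sprung clip at both y ends of a bay snaps over the pad's lugs.
- tote: Open steel tote, 190 (x) x 180 (y) mm, walls 50 high and 4 mm thick, floor 4 mm; origin under its middle, z up. A bar handle runs above its middle along x, 14 mm wide (y), from 94 to 106 mm above its underside, between two uprights at the x ends. 0.38 kg empty. Starts on the bench.
- tote_bar (a point): Middle of the tote's bar handle, 100 mm above the tote's underside.
- plate: Aluminium downdraft extraction plate with black slots, fixed to the bench, 220 (x) x 210 (y) x 12 mm; origin on the bench under its middle.
- plunger_top (a point): Middle of the top of the round black plunger head (30 mm across) on the grey start box (56 x 56 x 30 mm, fixed to the bench), 57 mm above the bench when up; it moves with the plunger.
- plunger (a joint): Stroke of the sprung plunger, m: 0 up, 0.015 fully down (about 9 N); springs back up.
- caliper: Grey brake caliper, 110 x 75 x 52 mm, 2.2 kg, lying loose on the bench; not part of the job. Origin under its middle.
- spacer: Red plastic spacer block, 70 x 40 x 25 mm, lying loose on the bench; not part of the job. Origin under its middle.
- banjo1: Stainless banjo bolt, 34 mm long, lying loose on the bench; not part of the job. Origin under its middle.
- banjo2: Stainless banjo bolt, 34 mm long, lying loose on the bench; not part of the job. Origin under its middle.
- washer1: Copper sealing washer, 24 mm across, 4 mm thick, lying loose on the bench; not part of the job. Origin under its middle.
- washer2: Copper sealing washer, 24 mm across, 4 mm thick, lying loose on the bench; not part of the job. Origin under its middle.
- wrench: Steel wrench, about 180 mm long, lying loose on the bench; not part of the job. Origin under its middle.

How it is judged:
By the outcome, as a careful person would: the job done as asked, in the order asked, and still so for the second after the job is handed in, with the robot touching nothing.
Of pad1, pad2, pad3, pad4, pad5 only 3 to 5 are there at a start; the rules pass over those that are not, and their reading is None.
At some moment in a run one of tote may be knocked a few centimetres aside while the robot is not near it.
Once in a run the grip may slacken for a moment while it holds something.
It also fails if it takes over 210 s, if anything falls off the work surface, if the arm or the gripper's body presses on something with over 40 N, if the wrist force passes 120 N, or if a joint passes its speed limit or range.

## Robot

A 6-joint arm with a two-finger parallel gripper is mounted at the origin on the work surface. World frame = base frame: x ahead of the robot, y to its left, z up, the work surface at z = 0. Lengths are in m, angles in degrees, forces in N, time in s.
With the tool pointing down it reaches from about 0.35 to 0.875 m from the base axis. Payload 4.2 kg.
Tool frame: the origin (TCP) lies at the very end of the fingers, on their centre line; the grasp point (between the pads) lies 19 mm behind it; z points along the fingers, y is the line along which they close (so a half turn about z gives the same grasp; the last joint's range is limited). The gripper opens to 87 mm and grips with 3 to 60 N. Pads are 19 mm wide; open, the fingers measure 117 mm over their backs; the gripper's body (75 mm by 190 mm) begins 51 mm behind the grasp point.
Start: joints at [-50.615, 22.042, 0.453, 0, -68.411, -14.817], TCP at [0.26, -0.568, 0.223] pointing down, gripper open.
Joint ranges: [-179.83, 179.83], [-69.29, 118.12], [-61.27, 80.66], [-181.25, 117.63], [-171.15, -9.14], [-177.46, 177.46]. Speed limits (degrees/s): [159.86, 159.86, 180, 180, 180, 180].

## Interface

Orientations are given as a 3x3 rotation matrix whose columns are the frame's x, y, z axes.
In Python, from station import r gives the robot as it stands.
- The arm moves only by the tool jog_arm, never from a script. Its argument "plan" is text: rows parted by semicolons, each of 7 numbers parted by spaces: the shift along the tool's x, y, z normalised to -1 to 1, where 1 is 0.025 m, then the turn, a rotation vector about the tool's x, y, z normalised to -1 to 1, where 1 is 8 degrees, then the closure, from -1 (fully open) to 1 (shut). A call has exactly 10 rows; each row shifts and turns the commanded pose from where the row before left it, along the tool's axes as they then stand; what a row does not reach is not made up. A row lasts 1/10 s, in which the tool goes at most 50 mm and 8.59 degrees, less where a joint would pass 70% of its speed; a pose out of reach is approached as far as the arm can. A call with a number of a shift or a turn outside -1 to 1 is refused whole. A call with a gripper value outside its range is refused whole. The fingers move at their own pace and stop on an object; the grip force is fixed at half the most. Time passes only in rows, so rows that do not move let the fingers close, or fill a call up. It gives the time, the measured TCP pose, the force, the opening and the grip force at its end, in the units of the state.
- r.sense(): the state, without advancing time (a new reading comes with each control period).
- r.capture(name): name is "side" or "top" or "wrist"; returns (picture, depth): 480x640x3 uint8, red, green, blue; 480x640 float32, m along the optical axis (not along the pixel's ray), 0 where there is no reading.
- r.get_calibration(name): a dict with "mtx" (3x3 intrinsics, pixels), "extrinsics" (4x4, takes a point from camera to world coordinates). Camera axes: x right, y up, looking along -z (the intrinsics and any distortion apply to the point x, -y, -z); pixel columns grow to the right and rows downward; lengths in m; the calibration is good to about 2 mm. A picture is of the moment at which its call begins: read the wrist's pose just before it. get_calibration takes no time and is no camera call; for the wrist camera it gives the pose at the moment of the call.
- r.finish_job(): hands the job in; it is judged then, once.
The state is a dict: "time_s": time; "joints": joint angles; "joint_velocities": joint speeds; "effort": joint torques, N m; "tcp_pos": TCP position; "ee_rot": TCP orientation; "wrist_force": force on the tool from outside, world axes, zero at the start; "moment": the same for the moment, N m; "gripper_width": opening from 0.0 (shut) to 1.0 (fully open); "gripper_force": force on a finger pad.
Only numpy, scipy, OpenCV 4.12 (cv2) and the standard library are available. Lean on these libraries where they do the work, as an engineer would, in place of code of your own. Each camera call takes 0.05 s, during which the arm holds its last target. There are 200 camera calls.

## Working session

There is one attempt and no reset: what is moved stays moved. The work goes in short steps, Python scripts to look and compute and a tool call to move; the robot and the scene stay as the last step left them, time stands still between calls to the robot, and variables do not carry over. Pictures are saved under pics/ and viewed, at most 14 in all, crops included, and the job is handed in when it is done.

Besides the shell and the picture viewer there is one more tool, called after "Request:" as a command line: name --argument value ..., lists and objects as JSON in quotes. jog_arm: Moves the arm, as the interface text tells. Scaled input: -1 to 1 covers 0.025 m each way for a shift and 8 degrees each way for a turn. Its arguments: {"type":"object","properties":{"plan":{"type":"string"}},"required":["plan"]}

```bash
ls; mkdir -p pics; cat > h.py <<'E'
from station import r
import numpy as np, cv2
def snap(n,f):
    c=r.get_calibration(n); p,d=r.capture(n)
    cv2.imwrite('pics/'+f+'.png',p[:,:,::-1]); np.savez('pics/'+f+'.npz',p=p,d=d,m=c['mtx'],e=c['extrinsics'])
def load(f):
    z=np.load('pics/'+f+'.npz'); return z['p'],z['d'],z['m'],z['e']
def world(f):
    p,d,m,e=load(f); v,u=np.mgrid[0:480,0:640]
    c=np.stack([(u-m[0,2])/m[0,0]*d,-(v-m[1,2])/m[1,1]*d,-d],-1)
    return c@e[:3,:3].T+e[:3,3]
def ray(f,u,v,z):
    p,d,m,e=load(f); k=e[:3,:3]@np.array([(u-m[0,2])/m[0,0],-(v-m[1,2])/m[1,1],-1]); o=e[:3,3]
    return o+k*(z-o[2])/k[2]
E
python3 - <<'E'
from h import *
snap('top','t0'); snap('side','s0')
s=r.sense(); print({k:np.round(v,3).tolist() for k,v in s.items()})
for n in('top','side'):
    c=r.get_calibration(n); print(n,np.round(c['mtx'],1).tolist(),np.round(c['extrinsics'],3).tolist(),[k for k in c])
E
```

```text
pics
{'time_s': 0.1, 'joints': [-50.612, 22.084, 0.388, -0.024, -68.409, -14.817], 'joint_velocities': [0.024, -0.071, 0.29, 0.032, -0.014, 0.042], 'effort': [-0.001, -39.169, 18.794, 4.232, 0.013, -0.0], 'tcp_pos': [0.26, -0.568, 0.222], 'ee_rot': [[-0.91, -0.416, -0.001], [-0.416, 0.91, 0.002], [0.0, 0.002, -1.0]], 'wrist_force': [-0.042, 0.02, 1.142], 'moment': [0.005, 0.026, 0.045], 'gripper_force': 0.0, 'gripper_width': 1.005}
top [[622.5, 0.0, 319.8], [0.0, 622.5, 224.0], [0.0, 0.0, 1.0]] [[-0.025, 0.997, -0.075, 0.442], [-1.0, -0.026, -0.003, -0.034], [-0.005, 0.075, 0.997, 1.301], [0.0, 0.0, 0.0, 1.0]] ['mtx', 'extrinsics']
side [[527.8, 0.0, 315.4], [0.0, 527.8, 235.2], [0.0, 0.0, 1.0]] [[-0.977, 0.125, -0.171, 0.359], [-0.211, -0.593, 0.777, 0.841], [-0.005, 0.795, 0.606, 0.768], [0.0, 0.0, 0.0, 1.0]] ['mtx', 'extrinsics']
```

View pics/t0.png

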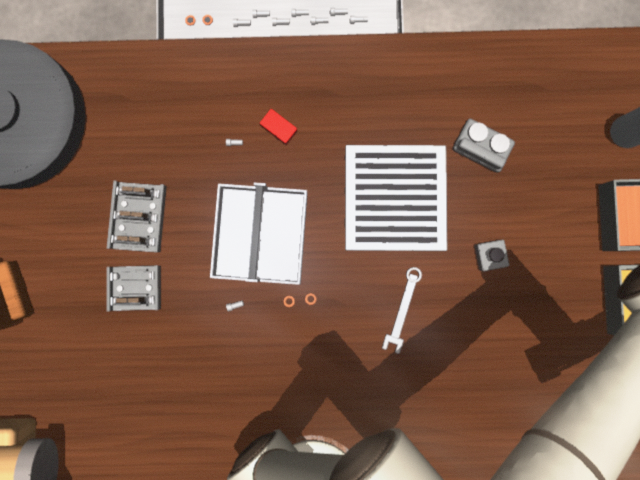

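View pics/s0.png

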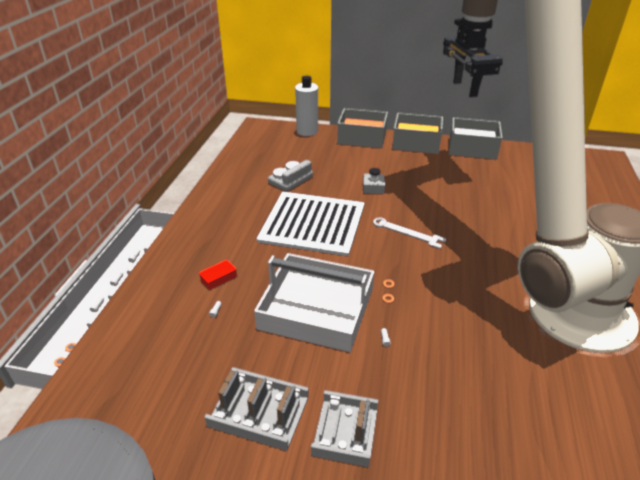

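Top view: the tote is at about (258,233), the plate at (396,197), the start box at (493,256), carrier b at (136,217) and carrier a at (132,288). The side view shows three pads in b and one in a, in the bay nearer the robot. Next I measure with depth.

```bash
cat > m.py <<'E'
from h import *
W=world('t0'); p,d,m,e=load('t0'); hsv=cv2.cvtColor(p,cv2.COLOR_RGB2HSV)
def comp(mask,name,zr):
    mm=(mask&(W[...,2]>zr[0])&(W[...,2]<zr[1])&(d>0)).astype(np.uint8)
    n,l,s,c=cv2.connectedComponentsWithStats(mm)
    for i in range(1,n):
        if s[i,4]>12:
            q=W[l==i]; rr=cv2.minAreaRect((q[:,:2]*1000).astype(np.float32))
            print(name,np.round(c[i]),s[i,4],'z',np.round(np.percentile(q[:,2],[5,50,95]),3),'xy',np.round(rr[0],1),np.round(rr[1],1),round(rr[2],1))
R=np.zeros(p.shape[:2],bool)
def roi(u0,u1,v0,v1):
    a=R.copy(); a[v0:v1,u0:u1]=1; return a
print('bench z',np.median(W[320:340,120:200,2]))
comp(roi(95,175,170,320),'pad',(.045,.075))
comp(roi(95,175,170,320),'carr',(.010,.042))
comp(roi(200,320,170,295),'bar',(.085,.12))
comp(roi(200,320,170,295),'totewall',(.035,.065))
comp(roi(335,455,140,256),'plate',(.006,.02))
comp(roi(470,515,235,275),'plun',(.045,.07))
comp(roi(470,515,235,275),'box',(.02,.04))
comp(roi(445,525,110,180),'caliper',(.02,.08))
E
python3 m.py; python3 -c "
import cv2;i=cv2.imread('pics/t0.png')[170:320,95:175];cv2.imwrite('pics/c0.png',cv2.resize(i,None,fx=4,fy=4,interpolation=2))"
```

```text
bench z -0.00017625141149235635
pad [133. 190.] 189 z [0.049 0.058 0.062] xy [615.2 345.1] [52.1 14.3] 84.5
pad [131. 214.] 185 z [0.051 0.058 0.062] xy [565.4 350.2] [52.1 14.5] 84.3
pad [128. 239.] 180 z [0.051 0.058 0.062] xy [515.9 354.8] [52.6 14.1] 84.1
pad [127. 301.] 191 z [0.051 0.057 0.062] xy [393.3 355.4] [51.9 14.1] 88.8
carr [137. 216.] 1458 z [0.012 0.024 0.031] xy [566.2 350.6] [108.3 139.7] 83.8
carr [123. 203.] 14 z [0.011 0.013 0.015] xy [593.8 379.7] [10.9  6.4] 15.7
carr [152. 205.] 26 z [0.01  0.012 0.014] xy [588.3 318. ] [13.2 10.3] 15.3
carr [121. 227.] 20 z [0.01  0.012 0.016] xy [544.  381.2] [13.2 11.5] 25.1
carr [147. 289.] 535 z [0.013 0.024 0.029] xy [418.7 346.8] [88.3 86.1] 0.2
carr [110. 287.] 336 z [0.012 0.024 0.03 ] xy [418.4 400.3] [22.2 89.8] 88.7
carr [132. 270.] 61 z [0.011 0.024 0.027] xy [455.3 358. ] [ 8.2 58.5] 4.0
carr [119. 288.] 25 z [0.01  0.012 0.016] xy [419.1 387.1] [12.1 11.7] 78.8
carr [148. 287.] 19 z [0.01  0.012 0.015] xy [418. 328.] [ 9.1 14.6] 22.1
bar [255. 231.] 784 z [0.101 0.106 0.11 ] xy [522.1  94.7] [ 21.6 189.7] 84.5
totewall [222. 228.] 479 z [0.037 0.049 0.054] xy [527.1 147.9] [ 75.6 190. ] 84.2
totewall [292. 232.] 413 z [0.039 0.05  0.054] xy [517.3  49. ] [ 88.2 190.1] 84.4
plate [454. 147.] 14 z [0.008 0.014 0.02 ] xy [ 694.5 -313.8] [15.1  2.9] 0.0
plate [395. 197.] 10487 z [0.008 0.012 0.017] xy [ 592.8 -188.1] [212.1 222.8] 88.4
plun [496. 254.] 182 z [0.053 0.057 0.061] xy [ 467.2 -380.3] [29.  28.2] 86.7
box [491. 255.] 587 z [0.025 0.03  0.035] xy [ 466.8 -380.4] [56.  57.4] 9.2
caliper [484. 144.] 1689 z [0.021 0.035 0.054] xy [ 696.3 -374.6] [108.2  74.3] 60.7
```

View pics/c0.png

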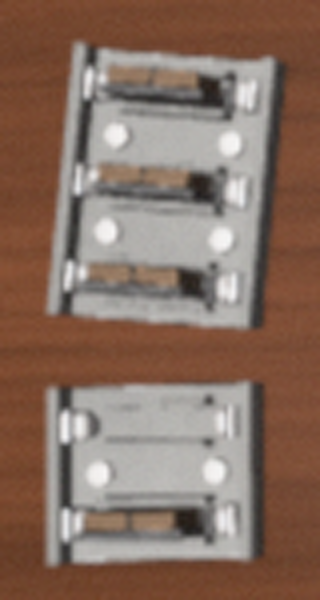

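```bash
cat > g.py <<'E'
# python3 g.py x y z yaw : remaining move in tool axes (units of 25 mm) and tool-z turn (units of 8 deg)
import sys; from h import *
s=r.sense(); R=np.array(s['ee_rot']); p=np.array(s['tcp_pos']); t=np.array([float(a) for a in sys.argv[1:4]])
yaw=np.degrees(np.arctan2(R[1,1],R[0,1])); w=float(sys.argv[4]); dt=(w-yaw+90)%180-90
print('shift',np.round(R.T@(t-p)/.025,2),'yaw',round(yaw,2),'turn z',round(-dt/8,3),'tilt rx,ry',np.round(np.degrees([R[2,1],-R[2,0]]),2),'t',round(s['time_s'],1))
E
echo
```

Request:
jog_arm --plan "-1 0 0 0 0 -0.75 0.08;-1 0 0 0 0 -0.75 0.08;-1 0 0 0 0 -0.75 0.08;-1 0 0 0 0 -0.75 0.08;-1 0 0 0 0 -0.75 0.08;-1 0 0 0 0 -0.75 0.08;-1 0 0 0 0 -0.75 0.08;-1 0 0 0 0 -0.75 0.08;-1 0 0 0 0 -0.75 0.08;-1 0 0 0 0 -0.75 0.08"

```text
time_s: 1.1
tcp_pos: [0.4086, -0.3801, 0.2219]
ee_rot: [[-0.09, -0.996, -0.001], [-0.996, 0.09, 0.001], [-0.001, 0.001, -1.0]]
wrist_force: [0.5, -0.1, -0.0]
gripper_width: 0.461
gripper_force: 0.0
```

```bash
python3 g.py .5659 .350 .15 174.4
```

```text
shift [-29.65  -3.63   2.89] yaw 174.82 turn z 0.052 tilt rx,ry [0.05 0.04] t 1.1
```

Request:
jog_arm --plan "-1 -0.2 0 0 0 0.05 0.08;-1 -0.2 0 0 0 0 0.08;-1 -0.2 0 0 0 0 0.08;-1 -0.2 0 0 0 0 0.08;-1 -0.2 0 0 0 0 0.08;-1 -0.2 0 0 0 0 0.08;-1 -0.2 0 0 0 0 0.08;-1 -0.2 0 0 0 0 0.08;-1 -0.2 0 0 0 0 0.08;-1 -0.2 0 0 0 0 0.08"

```text
time_s: 2.1
tcp_pos: [0.4832, -0.1365, 0.2222]
ee_rot: [[-0.102, -0.995, -0.001], [-0.995, 0.102, 0.0], [-0.0, 0.001, -1.0]]
wrist_force: [-0.5, -0.5, 0.5]
gripper_width: 0.458
gripper_force: 0.0
```

Request:
jog_arm --plan "-1 -0.2 0 0 0 0 0.08;-1 -0.2 0 0 0 0 0.08;-1 -0.2 0 0 0 0 0.08;-1 -0.2 0 0 0 0 0.08;-1 -0.2 0 0 0 0 0.08;-1 -0.2 0 0 0 0 0.08;-1 -0.2 0 0 0 0 0.08;-1 -0.2 0 0 0 0 0.08;-1 0 0 0 0 0 0.08;-1 0 0 0 0 0 0.08"

```text
time_s: 3.1
tcp_pos: [0.5483, 0.108, 0.222]
ee_rot: [[-0.102, -0.995, -0.001], [-0.995, 0.102, -0.0], [0.0, 0.001, -1.0]]
wrist_force: [0.9, 0.1, 1.1]
gripper_width: 0.459
gripper_force: 0.0
```

Request:
jog_arm --plan "-1 0 0.3 0 0 0 0.08;-1 0 0.3 0 0 0 0.08;-1 0 0.3 0 0 0 0.08;-1 0 0.3 0 0 0 0.08;-1 0 0.3 0 0 0 0.08;-1 0 0.3 0 0 0 0.08;-1 0 0.3 0 0 0 0.08;-1 0 0.3 0 0 0 0.08;-1 0 0.3 0 0 0 0.08;0 0 0 0 0 0 0.08"

```text
time_s: 4.1
tcp_pos: [0.571, 0.334, 0.1528]
ee_rot: [[-0.099, -0.995, -0.002], [-0.995, 0.099, -0.001], [0.001, 0.002, -1.0]]
wrist_force: [-0.5, -1.4, -0.6]
gripper_width: 0.46
gripper_force: 0.0
```

```bash
python3 g.py .5655 .350 .032 174.4; python3 -c "
from h import *
snap('wrist','w1')"
```

```text
shift [-0.62  0.27  4.83] yaw 174.31 turn z -0.011 tilt rx,ry [ 0.09 -0.07] t 4.1
```

View pics/w1.png

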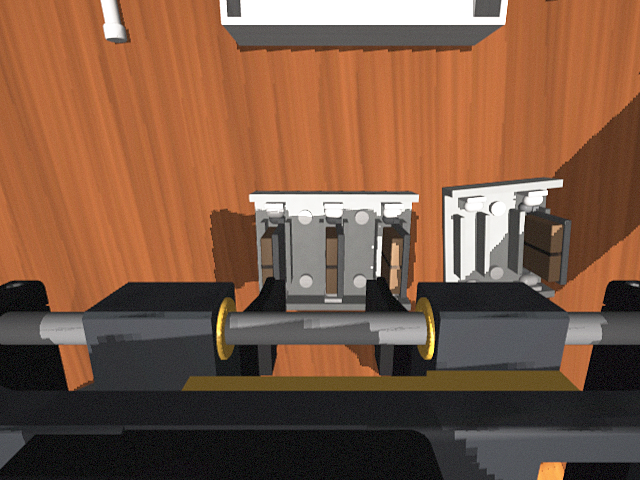

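The wrist view shows the open fingers straddling the middle pad of b at (333,265), with neighbours at (268,262) and (393,260). I centre and go down.

Request:
jog_arm --plan "-0.3 0.14 0 0 0 0 0.08;-0.3 0.13 0 0 0 0 0.08;0 0 0.9 0 0 0 0.08;0 0 0.9 0 0 0 0.08;0 0 0.8 0 0 0 0.08;0 0 0.8 0 0 0 0.08;0 0 0.7 0 0 0 0.08;0 0 0.4 0 0 0 0.08;0 0 0.3 0 0 0 0.08;0 0 0 0 0 0 0.08"

```text
time_s: 5.15
tcp_pos: [0.5659, 0.3463, 0.0345]
ee_rot: [[-0.102, -0.995, -0.001], [-0.995, 0.102, -0.001], [0.001, 0.001, -1.0]]
wrist_force: [-0.7, -0.7, 0.5]
gripper_width: 0.458
gripper_force: 0.0
```

Request:
jog_arm --plan "0 0 0 0 0 0 1;0 0 0 0 0 0 1;0 0 0 0 0 0 1;0 0 0 0 0 0 1;0 0 0 0 0 0 1;0 0 0 0 0 0 1;0 0 0 0 0 0 1;0 0 0 0 0 0 1;0 0 0 0 0 0 1;0 0 0 0 0 0 1"

```text
time_s: 6.15
tcp_pos: [0.5664, 0.3467, 0.0355]
ee_rot: [[-0.101, -0.995, 0.001], [-0.995, 0.101, 0.0], [-0.0, -0.001, -1.0]]
wrist_force: [-0.5, 0.5, 2.7]
gripper_width: 0.159
gripper_force: 30.0
```

Request:
jog_arm --plan "0 0 -0.1 0 0 0 1;0 0 -0.2 0 0 0 1;0 0 -0.3 0 0 0 1;0 0 -0.4 0 0 0 1;0 0 -0.5 0 0 0 1;0 0 -0.6 0 0 0 1;0 0 -0.8 0 0 0 1;0 0 -0.8 0 0 0 1;0 0 -0.6 0 0 0 1;0 0 0 0 0 0 1"

```text
time_s: 7.15
tcp_pos: [0.5679, 0.3473, 0.1478]
ee_rot: [[-0.101, -0.995, 0.007], [-0.995, 0.101, 0.005], [-0.005, -0.006, -1.0]]
wrist_force: [0.3, -0.5, -0.1]
gripper_width: 0.161
gripper_force: 30.0
```

```bash
cat > tote.py <<'E'
# tote pose from the bar (z .09-.115) and walls seen from the top
import sys; from h import *
f=sys.argv[1]; snap('top',f); W=world(f); p=load(f)[0]; sat=cv2.cvtColor(p,cv2.COLOR_RGB2HSV)[...,1]
X,Y,Z=W[...,0],W[...,1],W[...,2]
reg=(X>.38)&(X<.74)&(Y<.28)&(Y>-.33)
for n,a,b in(('bar',.092,.116),('wall',.04,.056)):
    k=(reg&(Z>a)&(Z<b)).astype(np.uint8); c,l,s,_=cv2.connectedComponentsWithStats(k)
    for i in range(1,c):
        if s[i,4]>100:
            rr=cv2.minAreaRect((W[l==i][:,:2]*1000).astype(np.float32)); print(n,s[i,4],np.round(rr[0],1),np.round(rr[1],1),round(rr[2],1),'z',np.round(np.median(Z[l==i]),3))
E
python3 tote.py t1
```

```text
bar 777 [521.9  94.3] [ 21.6 189.5] 84.2 z 0.106
wall 430 [527.2 147.8] [ 75.1 190.1] 84.2 z 0.049
wall 384 [517.3  48.5] [ 87. 190.] 84.3 z 0.05
```

```bash
python3 g.py .5584 .1376 .050 174.3; python3 -c "
from h import *
s=r.sense();R=np.array(s['ee_rot']);c=r.get_calibration('wrist')['extrinsics'];print(R.T@(c[:3,3]-s['tcp_pos']))"
```

```text
shift [ 8.37 -0.5   3.8 ] yaw 174.17 turn z -0.017 tilt rx,ry [-0.19  0.19] t 7.2
[ 0.07219047 -0.00071935 -0.1618825 ]
```

Request:
jog_arm --plan "0.5 -0.05 0 0 0 0 1;0.8 -0.05 0 0 0 0 1;0.9 -0.05 0 0 0 0 1;1 -0.05 0 0 0 0 1;1 -0.05 0 0 0 0 1;1 -0.05 0 0 0 0 1;1 -0.1 0 0 0 0 1;0.9 -0.1 0 0 0 0 1;0.8 0 0 0 0 0 1;0.5 0 0 0 0 0 1"

```text
time_s: 8.2
tcp_pos: [0.5563, 0.1336, 0.1421]
ee_rot: [[-0.103, -0.995, -0.002], [-0.995, 0.103, -0.001], [0.001, 0.002, -1.0]]
wrist_force: [-0.2, 0.7, -1.3]
gripper_width: 0.16
gripper_force: 30.0
```

```bash
python3 g.py .5584 .1376 .050 174.3;python3 tote.py t2
```

```text
shift [-0.17 -0.07  3.68] yaw 174.06 turn z -0.029 tilt rx,ry [ 0.09 -0.06] t 8.2
bar 775 [521.9  94.6] [ 21.7 189.4] 84.4 z 0.106
wall 377 [517.   45.7] [ 81.8 190.1] 84.5 z 0.05
wall 113 [437.2 161.7] [76.5 26.8] 62.7 z 0.05
```

Tote has not moved. Lower, release, retreat.

Request:
jog_arm --plan "-0.17 0 0.2 0 0 0 1;0 0 0.5 0 0 0 1;0 0 0.6 0 0 0 1;0 0 0.7 0 0 0 1;0 0 0.7 0 0 0 1;0 0 0.5 0 0 0 1;0 0 0.4 0 0 0 1;0 0 0 0 0 0 1;0 0 0 0 0 0 1;0 0 0 0 0 0 0.08"

```text
time_s: 9.25
tcp_pos: [0.5582, 0.1414, 0.0526]
ee_rot: [[-0.101, -0.995, 0.001], [-0.995, 0.101, 0.001], [-0.001, -0.001, -1.0]]
wrist_force: [0.2, 0.6, 0.4]
gripper_width: 0.195
gripper_force: 0.0
```

Request:
jog_arm --plan "0 0 0 0 0 0 0.08;0 0 0 0 0 0 0.08;0 0 0 0 0 0 0.08;0 0 0 0 0 0 0.08;0 0 -0.5 0 0 0 0.08;0 0 -0.8 0 0 0 0.08;0 0 -0.8 0 0 0 0.08;0 0 -0.8 0 0 0 0.08;0 0 -0.8 0 0 0 0.08;0 0 0 0 0 0 0.08"

```text
time_s: 10.25
tcp_pos: [0.5598, 0.1413, 0.1493]
ee_rot: [[-0.101, -0.995, 0.007], [-0.995, 0.101, 0.003], [-0.004, -0.007, -1.0]]
wrist_force: [1.0, -0.5, 0.4]
gripper_width: 0.463
gripper_force: 0.0
```

```bash
python3 g.py .6152 .3453 .147 174.4; python3 -c "
from h import *
snap('top','t3')
p=load('t3')[0][170:320,95:320];cv2.imwrite('pics/c3.png',cv2.resize(p[:,:,::-1],None,fx=3,fy=3))"
```

```text
shift [-8.34 -1.38  0.13] yaw 174.21 turn z -0.024 tilt rx,ry [-0.41  0.22] t 10.2
```

View pics/c3.png

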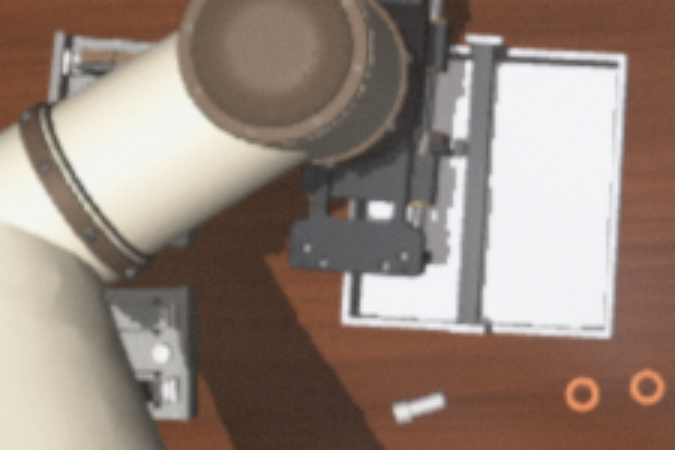

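The arm hides the near half of the tote. I'll check it once I'm away. Next is the far pad of b.

Request:
jog_arm --plan "-0.5 -0.14 0 0 0 0 0.08;-0.8 -0.14 0 0 0 0 0.08;-0.9 -0.14 0 0 0 0 0.08;-1 -0.14 0 0 0 0 0.08;-1 -0.14 0 0 0 0 0.08;-1 -0.14 0 0 0 0 0.08;-1 -0.14 0 0 0 0 0.08;-0.9 -0.14 0 0 0 0 0.08;-0.8 -0.14 0 0 0 0 0.08;-0.45 -0.12 0 0 0 0 0.08"

```text
time_s: 11.3
tcp_pos: [0.613, 0.3476, 0.1432]
ee_rot: [[-0.1, -0.995, -0.001], [-0.995, 0.1, -0.001], [0.001, 0.001, -1.0]]
wrist_force: [-0.1, -0.1, 0.1]
gripper_width: 0.456
gripper_force: 0.0
```

```bash
python3 g.py .6155 .3453 .034 174.4; python3 tote.py t4; python3 -c "
from h import *
p=load('t4')[0][170:320,95:320];cv2.imwrite('pics/c4.png',cv2.resize(p[:,:,::-1],None,fx=3,fy=3))"
```

```text
shift [ 0.08 -0.11  4.37] yaw 174.29 turn z -0.014 tilt rx,ry [ 0.07 -0.07] t 11.3
bar 784 [524.2  98.9] [ 22.2 189.4] 85.6 z 0.106
wall 430 [527.9 151.9] [ 76.8 189.9] 85.9 z 0.049
wall 382 [520.5  52.3] [ 86.6 190.7] 85.7 z 0.05
```

View pics/c4.png

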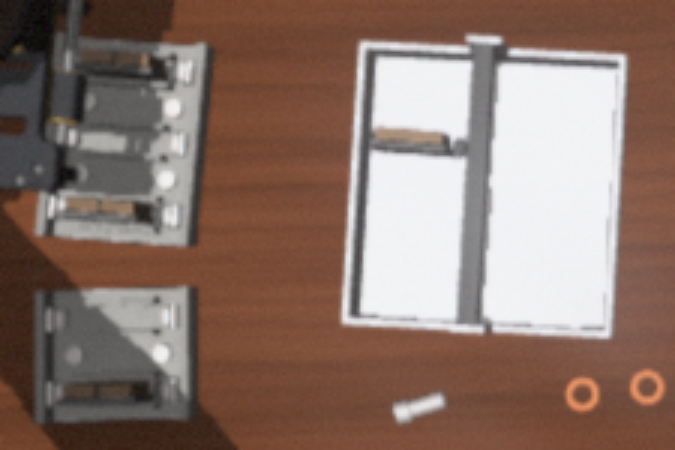

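The first pad stands upright in the tote's near half at (410,138) in the crop. The tote shifted only about 4 mm. Grasping the far pad of b.

Request:
jog_arm --plan "0.08 -0.11 0.4 0 0 0 0.08;0 0 0.8 0 0 0 0.08;0 0 0.8 0 0 0 0.08;0 0 0.7 0 0 0 0.08;0 0 0.7 0 0 0 0.08;0 0 0.5 0 0 0 0.08;0 0 0.4 0 0 0 0.08;0 0 0 0 0 0 0.08;0 0 0 0 0 0 0.08;0 0 0 0 0 0 1"

```text
time_s: 12.35
tcp_pos: [0.6164, 0.3428, 0.0387]
ee_rot: [[-0.101, -0.995, 0.002], [-0.995, 0.101, 0.001], [-0.001, -0.002, -1.0]]
wrist_force: [0.5, 1.0, 1.3]
gripper_width: 0.425
gripper_force: 0.0
```

Request:
jog_arm --plan "0 0 0 0 0 0 1;0 0 0 0 0 0 1;0 0 0 0 0 0 1;0 0 0 0 0 0 1;0 0 0 0 0 0 1;0 0 0 0 0 0 1;0 0 0 0 0 0 1;0 0 0 0 0 0 1;0 0 0 0 0 0 1;0 0 0 0 0 0 1"

```text
time_s: 13.35
tcp_pos: [0.6158, 0.3425, 0.0378]
ee_rot: [[-0.102, -0.995, 0.0], [-0.995, 0.102, 0.0], [-0.0, -0.0, -1.0]]
wrist_force: [-0.6, 0.8, 3.1]
gripper_width: 0.16
gripper_force: 30.0
```

Request:
jog_arm --plan "0 0 -0.1 0 0 0 1;0 0 -0.2 0 0 0 1;0 0 -0.3 0 0 0 1;0 0 -0.4 0 0 0 1;0 0 -0.5 0 0 0 1;0 0 -0.6 0 0 0 1;0 0 -0.8 0 0 0 1;0 0 -0.8 0 0 0 1;0 0 -0.6 0 0 0 1;0 0 0 0 0 0 1"

```text
time_s: 14.35
tcp_pos: [0.6173, 0.3432, 0.1498]
ee_rot: [[-0.101, -0.995, 0.006], [-0.995, 0.101, 0.004], [-0.005, -0.006, -1.0]]
wrist_force: [0.1, 0.3, -0.6]
gripper_width: 0.16
gripper_force: 30.0
```

```bash
python3 tote.py t5; python3 g.py .4954 .1456 .147 175.7
```

```text
bar 780 [524.3  99.1] [ 21.8 189.6] 85.6 z 0.106
wall 422 [527.8 151.8] [ 76.2 189.9] 85.9 z 0.049
wall 376 [520.4  52.4] [ 86.5 190.3] 85.6 z 0.05
shift [ 8.34  4.01 -0.02] yaw 174.16 turn z -0.192 tilt rx,ry [-0.14  0.16] t 14.4
```

Request:
jog_arm --plan "0.5 0.2 0 0 0 -0.19 1;0.8 0.4 0 0 0 0 1;0.9 0.5 0 0 0 0 1;1 0.5 0 0 0 0 1;1 0.5 0 0 0 0 1;1 0.5 0 0 0 0 1;1 0.5 0 0 0 0 1;0.9 0.5 0 0 0 0 1;0.8 0.4 0 0 0 0 1;0.3 0.1 0 0 0 0 1"

```text
time_s: 15.4
tcp_pos: [0.4957, 0.1438, 0.1442]
ee_rot: [[-0.077, -0.997, -0.003], [-0.997, 0.077, -0.001], [0.002, 0.003, -1.0]]
wrist_force: [-0.7, -0.5, -0.8]
gripper_width: 0.157
gripper_force: 30.0
```

```bash
python3 tote.py t6; python3 g.py .4956 .143 .052 175.7
```

```text
bar 779 [524.6  99. ] [ 22.  190.3] 85.6 z 0.106
wall 376 [520.3  52.2] [ 86.3 190.1] 85.6 z 0.05
shift [0.03 0.01 3.7 ] yaw 175.61 turn z -0.012 tilt rx,ry [ 0.13 -0.07] t 15.4
```

Request:
jog_arm --plan "0 0 0.4 0 0 0 1;0 0 0.6 0 0 0 1;0 0 0.7 0 0 0 1;0 0 0.7 0 0 0 1;0 0 0.6 0 0 0 1;0 0 0.4 0 0 0 1;0 0 0.3 0 0 0 1;0 0 0 0 0 0 1;0 0 0 0 0 0 1;0 0 0 0 0 0 0.3"

```text
time_s: 16.45
tcp_pos: [0.4985, 0.1463, 0.0533]
ee_rot: [[-0.075, -0.997, 0.002], [-0.997, 0.075, 0.001], [-0.001, -0.002, -1.0]]
wrist_force: [0.1, -0.7, 0.5]
gripper_width: 0.192
gripper_force: 0.0
```

Request:
jog_arm --plan "0 0 0 0 0 0 0.3;0 0 0 0 0 0 0.3;0 0 0 0 0 0 0.3;0 0 0 0 0 0 0.3;0 0 -0.5 0 0 0 0.3;0 0 -0.8 0 0 0 0.3;0 0 -0.8 0 0 0 0.3;0 0 -0.8 0 0 0 0.3;0 0 -0.8 0 0 0 0.08;0 0 0 0 0 0 0.08"

```text
time_s: 17.45
tcp_pos: [0.4996, 0.1467, 0.1479]
ee_rot: [[-0.075, -0.997, 0.006], [-0.997, 0.075, 0.003], [-0.003, -0.006, -1.0]]
wrist_force: [0.8, 0.2, 0.5]
gripper_width: 0.431
gripper_force: 0.0
```

```bash
python3 g.py .5162 .3543 .147 174.3
```

```text
shift [-8.33 -0.04  0.07] yaw 175.72 turn z 0.178 tilt rx,ry [-0.32  0.19] t 17.4
```

Request:
jog_arm --plan "-0.5 0 0 0 0 0.18 0.08;-0.9 0 0 0 0 0 0.08;-1 0 0 0 0 0 0.08;-1 0 0 0 0 0 0.08;-1 0 0 0 0 0 0.08;-1 0 0 0 0 0 0.08;-1 0 0 0 0 0 0.08;-1 0 0 0 0 0 0.08;-0.9 0 0 0 0 0 0.08;0 0 0 0 0 0 0.08"

```text
time_s: 18.45
tcp_pos: [0.5181, 0.3544, 0.1433]
ee_rot: [[-0.098, -0.995, -0.001], [-0.995, 0.098, -0.001], [0.001, 0.001, -1.0]]
wrist_force: [0.2, -1.2, -0.1]
gripper_width: 0.46
gripper_force: 0.0
```

```bash
python3 g.py .5160 .3548 .034 174.3; python3 tote.py t7; python3 -c "
from h import *
p=load('t7')[0][170:320,95:320];cv2.imwrite('pics/c7.png',cv2.resize(p[:,:,::-1],None,fx=3,fy=3))"
```

```text
shift [-0.01  0.08  4.37] yaw 174.37 turn z 0.009 tilt rx,ry [ 0.04 -0.04] t 18.4
bar 780 [524.3  98.9] [ 22.6 189.7] 85.6 z 0.106
wall 426 [528.2 151.5] [ 76.3 190.6] 85.9 z 0.049
wall 378 [520.   48.7] [ 79.2 190.2] 85.7 z 0.05
```

View pics/c7.png

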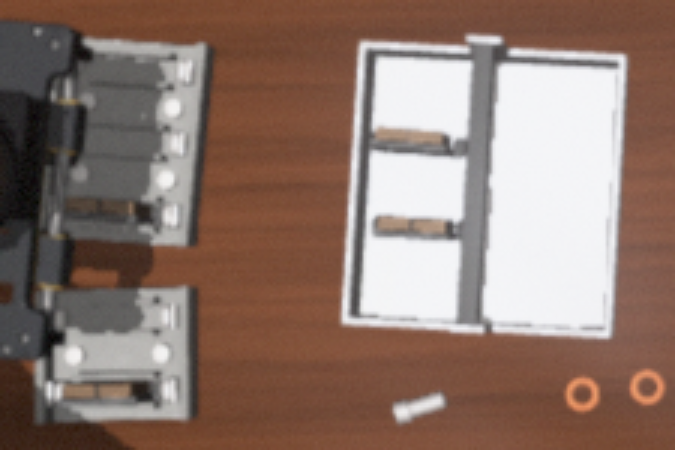

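Two pads now stand upright in the near half at (410,138) and (412,226). Next is the near pad of b.

Request:
jog_arm --plan "0 0.06 0.4 0 0 0 0.08;0 0 0.8 0 0 0 0.08;0 0 0.8 0 0 0 0.08;0 0 0.7 0 0 0 0.08;0 0 0.7 0 0 0 0.08;0 0 0.5 0 0 0 0.08;0 0 0.45 0 0 0 0.08;0 0 0 0 0 0 0.08;0 0 0 0 0 0 0.08;0 0 0 0 0 0 1"

```text
time_s: 19.5
tcp_pos: [0.5173, 0.3529, 0.0372]
ee_rot: [[-0.1, -0.995, 0.001], [-0.995, 0.1, 0.001], [-0.001, -0.001, -1.0]]
wrist_force: [0.8, -0.0, 0.5]
gripper_width: 0.423
gripper_force: 0.0
```

Request:
jog_arm --plan "0 0 0 0 0 0 1;0 0 0 0 0 0 1;0 0 0 0 0 0 1;0 0 0 0 0 0 1;0 0 0 0 0 0 1;0 0 0 0 0 0 1;0 0 0 0 0 0 1;0 0 0 0 0 0 1;0 0 0 0 0 0 1;0 0 0 0 0 0 1"

```text
time_s: 20.5
tcp_pos: [0.5169, 0.3526, 0.0365]
ee_rot: [[-0.1, -0.995, 0.0], [-0.995, 0.1, 0.0], [-0.0, -0.0, -1.0]]
wrist_force: [-0.7, -0.4, 3.2]
gripper_width: 0.158
gripper_force: 30.1
```

Request:
jog_arm --plan "0 0 -0.1 0 0 0 1;0 0 -0.2 0 0 0 1;0 0 -0.3 0 0 0 1;0 0 -0.5 0 0 0 1;0 0 -0.7 0 0 0 1;0 0 -0.9 0 0 0 1;0 0 -1 0 0 0 1;0 0 -1 0 0 0 1;0 0 -0.7 0 0 0 1;0 0 0 0 0 0 1"

```text
time_s: 21.5
tcp_pos: [0.5187, 0.3534, 0.177]
ee_rot: [[-0.1, -0.995, 0.007], [-0.995, 0.1, 0.005], [-0.006, -0.007, -1.0]]
wrist_force: [0.4, 0.6, -1.2]
gripper_width: 0.158
gripper_force: 30.1
```

```bash
python3 tote.py t8; python3 g.py .5528 .0533 .170 175.7
```

```text
bar 780 [524.2  99.2] [ 22.  189.5] 85.6 z 0.106
wall 422 [528.1 151.5] [ 75.9 190.6] 86.1 z 0.049
wall 381 [520.1  48.9] [ 79.7 190.3] 85.5 z 0.05
shift [11.78 -2.6   0.14] yaw 174.25 turn z -0.181 tilt rx,ry [-0.19  0.2 ] t 21.6
```

Request:
jog_arm --plan "0.5 -0.2 0 0 0 -0.18 1;0.9 -0.3 0 0 0 0 1;1 -0.3 0 0 0 0 1;1 -0.3 0 0 0 0 1;1 -0.3 0 0 0 0 1;1 -0.3 0 0 0 0 1;1 -0.3 0 0 0 0 1;1 -0.3 0 0 0 0 1;1 -0.3 0 0 0 0 1;1 0 0 0 0 0 1"

```text
time_s: 22.55
tcp_pos: [0.5634, 0.1116, 0.1703]
ee_rot: [[-0.076, -0.997, -0.002], [-0.997, 0.076, -0.001], [0.001, 0.002, -1.0]]
wrist_force: [-0.6, -0.2, -1.3]
gripper_width: 0.161
gripper_force: 30.1
```

Request:
jog_arm --plan "1 0 0 0 0 0 1;0.9 0 0 0 0 0 1;0.5 0 0 0 0 0 1;0 0 0 0 0 0 1;0 0 0 0 0 0 1;0 0 0 0 0 0 1;0 0 0 0 0 0 1;0 0 0 0 0 0 1;0 0 0 0 0 0 1;0 0 0 0 0 0 1"

```text
time_s: 23.55
tcp_pos: [0.5591, 0.0536, 0.1713]
ee_rot: [[-0.075, -0.997, -0.0], [-0.997, 0.075, -0.0], [0.0, 0.0, -1.0]]
wrist_force: [0.4, -0.2, -0.9]
gripper_width: 0.156
gripper_force: 30.1
```

```bash
python3 tote.py t9; python3 g.py .5528 .0533 .052 175.7
```

```text
bar 172 [450.3 105.8] [22.4 40.2] 88.3 z 0.106
wall 293 [520.  48.] [ 77.8 189.9] 85.5 z 0.05
wall 186 [458.7 175.1] [107.2  56.4] 38.1 z 0.05
shift [0.03 0.25 4.77] yaw 175.7 turn z -0.0 tilt rx,ry [0. 0.] t 23.6
```

Request:
jog_arm --plan "0.14 0.25 0.4 0 0 0 1;0 0 0.7 0 0 0 1;0 0 0.9 0 0 0 1;0 0 0.9 0 0 0 1;0 0 0.8 0 0 0 1;0 0 0.6 0 0 0 1;0 0 0.45 0 0 0 1;0 0 0 0 0 0 1;0 0 0 0 0 0 1;0 0 0 0 0 0 0.3"

```text
time_s: 24.6
tcp_pos: [0.5534, 0.0505, 0.0536]
ee_rot: [[-0.075, -0.997, 0.002], [-0.997, 0.075, 0.001], [-0.001, -0.002, -1.0]]
wrist_force: [-0.3, 0.9, -0.6]
gripper_width: 0.192
gripper_force: 0.0
```

Request:
jog_arm --plan "0 0 0 0 0 0 0.3;0 0 0 0 0 0 0.3;0 0 0 0 0 0 0.3;0 0 0 0 0 0 0.3;0 0 -0.5 0 0 0 0.3;0 0 -0.8 0 0 0 0.3;0 0 -1 0 0 0 0.3;0 0 -1 0 0 0 0.3;0 0 -1 0 0 0 0.08;0 0 0 0 0 0 0.08"

```text
time_s: 25.6
tcp_pos: [0.5553, 0.0509, 0.1651]
ee_rot: [[-0.074, -0.997, 0.009], [-0.997, 0.074, 0.002], [-0.003, -0.009, -1.0]]
wrist_force: [1.1, 0.4, 0.7]
gripper_width: 0.428
gripper_force: 0.0
```

```bash
python3 g.py .3933 .3554 .160 178.8
```

```text
shift [-11.66   7.37   0.17] yaw 175.74 turn z -0.382 tilt rx,ry [-0.52  0.16] t 25.6
```

Request:
jog_arm --plan "-1 0 0 0 0 0 0.08;-1 0.7 0 0 0 0 0.08;-1 0.7 0 0 0 0 0.08;-1 0.7 0 0 0 0 0.08;-1 0.7 0 0 0 0 0.08;-1 0.7 0 0 0 0 0.08;-1 0.7 0 0 0 0 0.08;-1 0.7 0 0 0 0 0.08;-1 0.7 0 0 0 0 0.08;-1 0.7 0 0 0 0 0.08"

```text
time_s: 26.6
tcp_pos: [0.4135, 0.3123, 0.1603]
ee_rot: [[-0.075, -0.997, -0.0], [-0.997, 0.075, 0.0], [-0.0, 0.0, -1.0]]
wrist_force: [0.7, -0.6, 0.7]
gripper_width: 0.462
gripper_force: 0.0
```

Request:
jog_arm --plan "-1 0.7 0 0 0 0 0.08;-0.6 0.3 0 0 0 0 0.08;0 0 0 0 0 -0.38 0.08;0 0 0 0 0 0 0.08;0 0 0 0 0 0 0.08;0 0 0 0 0 0 0.08;0 0 0 0 0 0 0.08;0 0 0 0 0 0 0.08;0 0 0 0 0 0 0.08;0 0 0 0 0 0 0.08"

```text
time_s: 27.6
tcp_pos: [0.3925, 0.3531, 0.1601]
ee_rot: [[-0.023, -1.0, 0.0], [-1.0, 0.023, 0.0], [-0.0, -0.0, -1.0]]
wrist_force: [-0.4, -0.0, 0.5]
gripper_width: 0.455
gripper_force: 0.0
```

```bash
python3 g.py .3933 .3554 .034 178.8; python3 tote.py t10; python3 -c "
from h import *
p=load('t10')[0][170:320,95:320];cv2.imwrite('pics/c10.png',cv2.resize(p[:,:,::-1],None,fx=3,fy=3))"
```

```text
shift [-0.09 -0.03  5.04] yaw 178.71 turn z -0.011 tilt rx,ry [-0.  0.] t 27.6
bar 783 [524.3  98.7] [ 22.4 189.7] 85.4 z 0.106
wall 431 [528.  151.3] [ 75.8 190.3] 85.9 z 0.049
wall 387 [520.2  51.9] [ 86.4 190.1] 85.9 z 0.05
```

View pics/c10.png

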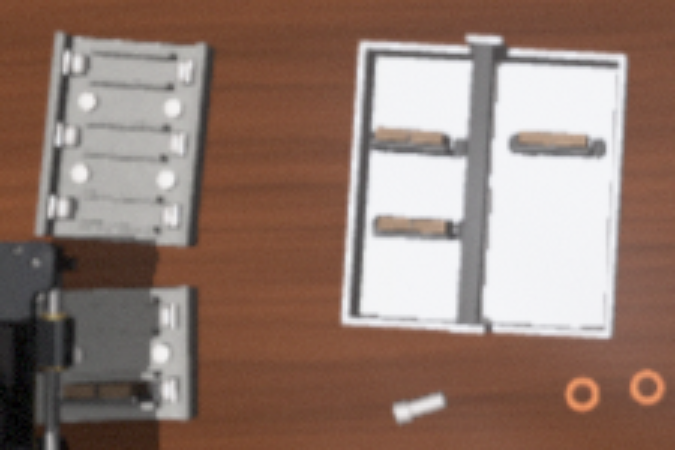

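Three pads stand in the tote at (410,138), (412,226) and (550,140), and carrier b is empty. The last pad is in carrier a.

Request:
jog_arm --plan "-0.09 -0.03 0.4 0 0 0 0.08;0 0 0.8 0 0 0 0.08;0 0 0.9 0 0 0 0.08;0 0 0.9 0 0 0 0.08;0 0 0.8 0 0 0 0.08;0 0 0.6 0 0 0 0.08;0 0 0.5 0 0 0 0.08;0 0 0.1 0 0 0 0.08;0 0 0 0 0 0 0.08;0 0 0 0 0 0 1"

```text
time_s: 28.65
tcp_pos: [0.3936, 0.356, 0.0356]
ee_rot: [[-0.022, -1.0, 0.001], [-1.0, 0.022, 0.001], [-0.001, -0.001, -1.0]]
wrist_force: [0.5, -0.3, 0.1]
gripper_width: 0.426
gripper_force: 0.0
```

Request:
jog_arm --plan "0 0 0 0 0 0 1;0 0 0 0 0 0 1;0 0 0 0 0 0 1;0 0 0 0 0 0 1;0 0 0 0 0 0 1;0 0 0 0 0 0 1;0 0 0 0 0 0 1;0 0 0 0 0 0 1;0 0 0 0 0 0 1;0 0 0 0 0 0 1"

```text
time_s: 29.65
tcp_pos: [0.3934, 0.3557, 0.0354]
ee_rot: [[-0.022, -1.0, 0.0], [-1.0, 0.022, 0.0], [-0.0, -0.0, -1.0]]
wrist_force: [-0.4, -0.4, 5.4]
gripper_width: 0.158
gripper_force: 29.9
```

Request:
jog_arm --plan "0 0 -0.1 0 0 0 1;0 0 -0.2 0 0 0 1;0 0 -0.3 0 0 0 1;0 0 -0.5 0 0 0 1;0 0 -0.7 0 0 0 1;0 0 -0.9 0 0 0 1;0 0 -1 0 0 0 1;0 0 -1 0 0 0 1;0 0 -0.7 0 0 0 1;0 0 0 0 0 0 1"

```text
time_s: 30.65
tcp_pos: [0.3944, 0.3565, 0.1745]
ee_rot: [[-0.022, -1.0, 0.005], [-1.0, 0.022, 0.006], [-0.006, -0.005, -1.0]]
wrist_force: [-0.1, 0.3, -0.8]
gripper_width: 0.162
gripper_force: 30.0
```

```bash
python3 tote.py t11; python3 g.py .489 .0545 .170 175.7
```

```text
bar 781 [523.9  98.7] [ 22.7 189. ] 85.4 z 0.106
wall 422 [528.2 151.6] [ 76.4 190.5] 86.1 z 0.049
wall 388 [520.3  52.4] [ 87.1 190. ] 85.9 z 0.05
shift [11.96 -4.09  0.06] yaw 178.72 turn z 0.378 tilt rx,ry [-0.11  0.18] t 30.7
```

Request:
jog_arm --plan "0.5 -0.2 0 0 0 0 1;0.9 -0.4 0 0 0 0 1;1 -0.4 0 0 0 0 1;1 -0.4 0 0 0 0 1;1 -0.4 0 0 0 0 1;1 -0.4 0 0 0 0 1;1 -0.4 0 0 0 0 1;1 -0.4 0 0 0 0 1;1 -0.4 0 0 0 0 1;1 -0.4 0 0 0 0 1"

```text
time_s: 31.7
tcp_pos: [0.4821, 0.116, 0.1687]
ee_rot: [[-0.023, -1.0, -0.003], [-1.0, 0.023, -0.002], [0.002, 0.003, -1.0]]
wrist_force: [1.0, -0.0, -0.6]
gripper_width: 0.159
gripper_force: 30.0
```

Request:
jog_arm --plan "1 -0.3 0 0 0 0 1;0.9 0 0 0 0 0 1;0.5 0 0 0 0 0 1;0 0 0 0 0 0.38 1;0 0 0 0 0 0 1;0 0 0 0 0 0 1;0 0 0 0 0 0 1;0 0 0 0 0 0 1;0 0 0 0 0 0 1;0 0 0 0 0 0 1"

```text
time_s: 32.7
tcp_pos: [0.4892, 0.0585, 0.1701]
ee_rot: [[-0.075, -0.997, -0.0], [-0.997, 0.075, 0.0], [-0.0, 0.0, -1.0]]
wrist_force: [-0.4, 0.0, -1.4]
gripper_width: 0.163
gripper_force: 30.0
```

```bash
python3 tote.py t12; python3 g.py .4889 .056 .052 175.7
```

```text
wall 192 [600.1 165.8] [ 54.8 110.9] 44.5 z 0.049
wall 255 [518.3  21.2] [ 33.8 189.7] 88.7 z 0.05
shift [0.1  0.   4.72] yaw 175.71 turn z 0.002 tilt rx,ry [ 0. -0.] t 32.8
```

```bash
python3 -c "
from h import *
for f in('t11','t12'):
    W=world(f);X,Y,Z=W[...,0],W[...,1],W[...,2];k=(Z>.04)&(Z<.056)&(X>.42)&(X<.63)&(Y>-.1)&(Y<.05)
    for x in(.44,.5,.56,.6):
        q=k&(abs(X-x)<.006); print(f,x,np.round(Y[q].min()*1000,1) if q.any() else None)
    print(np.round([X[k].min(),X[k].max()],4))
"
```

```text
t11 0.44 15.7
t11 0.5 10.3
t11 0.56 6.8
t11 0.6 4.1
[0.4232 0.614 ]
t12 0.44 15.7
t12 0.5 10.2
t12 0.56 6.9
t12 0.6 3.9
[0.4234 0.6134]
```

Unmoved. Lower and release.

Request:
jog_arm --plan "0.1 0 0.4 0 0 0 1;0 0 0.7 0 0 0 1;0 0 0.9 0 0 0 1;0 0 0.9 0 0 0 1;0 0 0.8 0 0 0 1;0 0 0.6 0 0 0 1;0 0 0.4 0 0 0 1;0 0 0 0 0 0 1;0 0 0 0 0 0 1;0 0 0 0 0 0 0.3"

```text
time_s: 33.75
tcp_pos: [0.4898, 0.056, 0.0534]
ee_rot: [[-0.075, -0.997, 0.002], [-0.997, 0.075, 0.001], [-0.001, -0.002, -1.0]]
wrist_force: [-0.4, -0.1, -0.1]
gripper_width: 0.195
gripper_force: 0.0
```

Request:
jog_arm --plan "0 0 0 0 0 0 0.3;0 0 0 0 0 0 0.3;0 0 0 0 0 0 0.3;0 0 0 0 0 0 0.3;0 0 -0.5 0 0 0 0.3;0 0 -0.9 0 0 0 0.3;0 0 -1 0 0 0 0.3;0 0 -1 0 0 0 0.3;0 0 -1 0 0 0 0.08;0 0 -1 0 0 0 0.08"

```text
time_s: 34.75
tcp_pos: [0.4888, 0.0557, 0.1887]
ee_rot: [[-0.075, -0.997, 0.0], [-0.997, 0.075, 0.0], [-0.0, -0.0, -1.0]]
wrist_force: [1.1, 0.8, -0.6]
gripper_width: 0.429
gripper_force: 0.0
```

```bash
python3 g.py .5242 .0996 .2 85.7; python3 tote.py t13
```

```text
shift [-1.86 -1.28 -0.45] yaw 175.69 turn z 11.249 tilt rx,ry [-0.01  0.01] t 34.8
wall 181 [599.9 168.6] [ 52.2 102.5] 45.8 z 0.049
wall 246 [517.9  20.2] [ 22.1 190.2] 85.6 z 0.05
```

Request:
jog_arm --plan "0 0 -0.5 0 0 1 0.08;0 0 -0.5 0 0 1 0.08;0 0 -0.5 0 0 1 0.08;0 0 0 0 0 1 0.08;0 0 0 0 0 1 0.08;0 0 0 0 0 1 0.08;0 0 0 0 0 1 0.08;0 0 0 0 0 1 0.08;0 0 0 0 0 1 0.08;0 0 0 0 0 1 0.08"

```text
time_s: 35.8
tcp_pos: [0.4888, 0.0557, 0.2248]
ee_rot: [[-0.996, -0.093, -0.0], [-0.093, 0.996, 0.0], [0.0, 0.0, -1.0]]
wrist_force: [-0.3, 0.1, -0.1]
gripper_width: 0.451
gripper_force: 0.0
```

Request:
jog_arm --plan "0 -1 0 0 0 1 0.08;0 -1 0 0 0 0.25 0.08;0 -1 0 0 0 0 0.08;0 -1 0 0 0 0 0.08;0 -1 0 0 0 0 0.08;0 -1 0 0 0 0 0.08;0 -1 0 0 0 0 0.08;0 -1 0 0 0 0 0.08;0 0 0 0 0 0 0.08;0 0 0 0 0 0 0.08"

```text
time_s: 36.8
tcp_pos: [0.479, -0.1439, 0.2248]
ee_rot: [[-0.997, 0.076, -0.0], [0.076, 0.997, 0.0], [0.0, 0.0, -1.0]]
wrist_force: [-0.3, 0.3, -1.4]
gripper_width: 0.461
gripper_force: 0.0
```

```bash
python3 tote.py t14; python3 -c "
from h import *
p=load('t14')[0][170:320,95:320];cv2.imwrite('pics/c14.png',cv2.resize(p[:,:,::-1],None,fx=3,fy=3))";python3 g.py .5242 .0996 .2 85.7
```

```text
bar 266 [586.5  94.8] [22.  64.1] 83.9 z 0.105
wall 405 [528.1 152.3] [ 74.8 191.1] 85.0 z 0.049
wall 155 [607.2  36.5] [96.  43.6] 57.6 z 0.049
shift [-1.07  9.83  1.  ] yaw 85.67 turn z -0.003 tilt rx,ry [ 0.01 -0.01] t 36.9
```

View pics/c14.png

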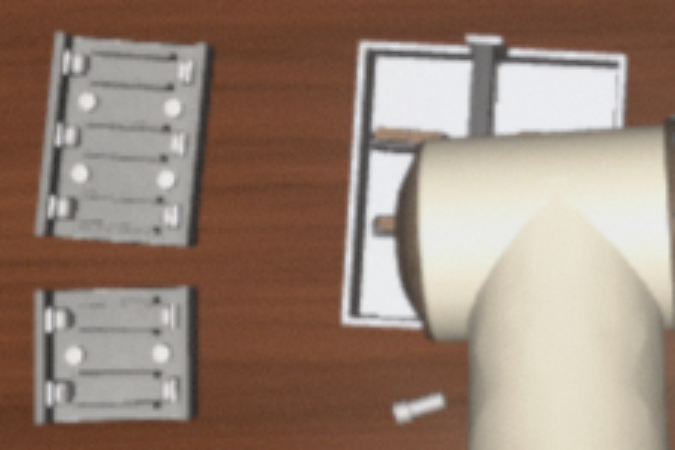

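Carriers are empty and the tote has not moved. I go to the bar.

Request:
jog_arm --plan "-0.1 0.5 0.1 0 0 0 0.08;-0.1 0.9 0.1 0 0 0 0.08;-0.1 1 0.1 0 0 0 0.08;-0.1 1 0.1 0 0 0 0.08;-0.1 1 0.1 0 0 0 0.08;-0.1 1 0.1 0 0 0 0.08;-0.1 1 0.1 0 0 0 0.08;-0.1 1 0.1 0 0 0 0.08;-0.1 1 0.1 0 0 0 0.08;-0.1 0.9 0.1 0 0 0 0.08"

```text
time_s: 37.85
tcp_pos: [0.5213, 0.0892, 0.1998]
ee_rot: [[-0.997, 0.073, 0.0], [0.073, 0.997, 0.0], [-0.0, 0.0, -1.0]]
wrist_force: [-0.1, -2.1, -0.5]
gripper_width: 0.46
gripper_force: 0.0
```

Request:
jog_arm --plan "-0.07 0.53 0 0 0 0 0.08;0 0 0.5 0 0 0 0.08;0 0 0.5 0 0 0 0.08;0 0 0.3 0 0 0 0.08;0 0 0 0 0 0 0.08;0 0 0 0 0 0 0.08;0 0 0 0 0 0 0.08;0 0 0 0 0 0 0.08;0 0 0 0 0 0 0.08;0 0 0 0 0 0 0.08"

```text
time_s: 38.85
tcp_pos: [0.5245, 0.0994, 0.1678]
ee_rot: [[-0.997, 0.075, 0.001], [0.075, 0.997, 0.0], [-0.0, 0.0, -1.0]]
wrist_force: [1.2, 0.1, 0.5]
gripper_width: 0.458
gripper_force: 0.0
```

```bash
python3 g.py .5242 .0996 .081 85.7; python3 -c "
from h import *
snap('wrist','w2')"
```

```text
shift [0.01 0.01 3.47] yaw 85.68 turn z -0.003 tilt rx,ry [0.02 0.03] t 38.9
```

View pics/w2.png

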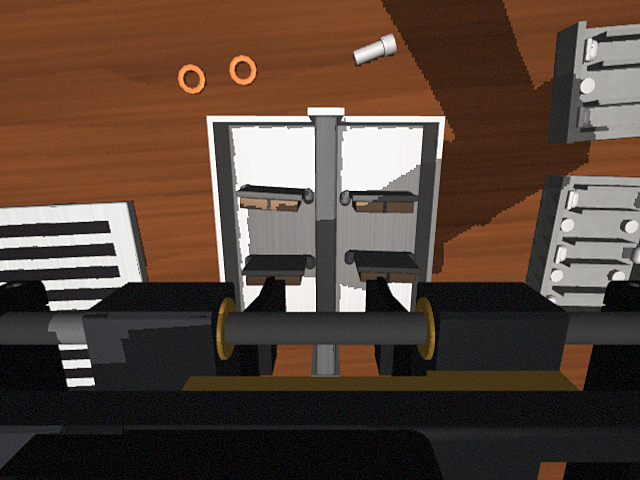

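The wrist view shows four pads upright in the tote, two each side of the bar, with the bar (326,200) midway between the fingers. Descend, grip, lift a little.

Request:
jog_arm --plan "0 0 0.4 0 0 0 0.08;0 0 0.7 0 0 0 0.08;0 0 0.8 0 0 0 0.08;0 0 0.7 0 0 0 0.08;0 0 0.5 0 0 0 0.08;0 0 0.37 0 0 0 0.08;0 0 0 0 0 0 0.08;0 0 0 0 0 0 1;0 0 0 0 0 0 1;0 0 0 0 0 0 1"

```text
time_s: 39.9
tcp_pos: [0.5248, 0.0996, 0.0816]
ee_rot: [[-0.997, 0.075, 0.002], [0.075, 0.997, 0.001], [-0.001, 0.001, -1.0]]
wrist_force: [-0.3, -0.4, -0.2]
gripper_width: 0.27
gripper_force: 0.0
```

Request:
jog_arm --plan "0 0 0 0 0 0 1;0 0 0 0 0 0 1;0 0 0 0 0 0 1;0 0 0 0 0 0 1;0 0 0 0 0 0 1;0 0 0 0 0 0 1;0 0 0 0 0 0 1;0 0 0 0 0 0 1;0 0 0 0 0 0 1;0 0 0 0 0 0 1"

```text
time_s: 40.9
tcp_pos: [0.5246, 0.0994, 0.0813]
ee_rot: [[-0.997, 0.075, 0.001], [0.075, 0.997, 0.0], [-0.001, 0.0, -1.0]]
wrist_force: [-1.3, 0.8, 5.3]
gripper_width: 0.157
gripper_force: 30.0
```

Request:
jog_arm --plan "0 0 -0.1 0 0 0 1;0 0 -0.2 0 0 0 1;0 0 -0.2 0 0 0 1;0 0 -0.2 0 0 0 1;0 0 -0.2 0 0 0 1;0 0 -0.2 0 0 0 1;0 0 -0.1 0 0 0 1;0 0 0 0 0 0 1;0 0 0 0 0 0 1;0 0 0 0 0 0 1"

```text
time_s: 41.9
tcp_pos: [0.5241, 0.0993, 0.1105]
ee_rot: [[-0.997, 0.075, -0.0], [0.075, 0.997, -0.0], [0.0, -0.0, -1.0]]
wrist_force: [0.6, -0.6, -7.3]
gripper_width: 0.155
gripper_force: 30.0
```

```bash
python3 g.py .5928 -.1881 .115 88.4; python3 tote.py t15; python3 -c "
from h import *
s=r.sense();print(s['wrist_force'],s['moment'])"
```

```text
shift [ -3.6  -11.26  -0.18] yaw 85.68 turn z -0.34 tilt rx,ry [-0.01 -0.03] t 41.9
wall 541 [457.1  56.8] [57.4 53.2] 81.4 z 0.047
[ 0.67309004 -1.16681133 -7.92680626] [-0.04742996 -0.15499601  0.01138078]
```

Request:
jog_arm --plan "-0.06 -0.2 -0.1 0 0 0 1;-0.13 -0.4 -0.1 0 0 0 1;-0.19 -0.6 0 0 0 0 1;-0.22 -0.7 0 0 0 0 1;-0.26 -0.8 0 0 0 0 1;-0.26 -0.8 0 0 0 0 1;-0.26 -0.8 0 0 0 0 1;-0.26 -0.8 0 0 0 0 1;-0.26 -0.8 0 0 0 0 1;-0.26 -0.8 0 0 0 0 1"

```text
time_s: 42.95
tcp_pos: [0.5657, -0.0735, 0.116]
ee_rot: [[-0.997, 0.076, 0.0], [0.076, 0.997, -0.0], [-0.0, -0.0, -1.0]]
wrist_force: [0.4, -0.3, -8.0]
gripper_width: 0.159
gripper_force: 30.0
```

Request:
jog_arm --plan "-0.26 -0.8 0 0 0 0 1;-0.26 -0.8 0 0 0 0 1;-0.26 -0.8 0 0 0 0 1;-0.26 -0.8 0 0 0 0 1;-0.2 -0.6 0 0 0 0 1;-0.13 -0.4 0 0 0 0 1;-0.07 -0.2 0 0 0 0 1;0 -0.1 0 0 0 0 1;0 0 0 0 0 0 1;0 0 0 0 0 0 1"

```text
time_s: 43.95
tcp_pos: [0.5929, -0.186, 0.1158]
ee_rot: [[-0.997, 0.075, -0.0], [0.075, 0.997, 0.0], [0.0, 0.0, -1.0]]
wrist_force: [-0.5, -0.1, -6.9]
gripper_width: 0.152
gripper_force: 30.0
```

Request:
jog_arm --plan "0 0 0 0 0 -0.1 1;0 0 0 0 0 -0.1 1;0 0 0 0 0 -0.1 1;0 0 0 0 0 -0.04 1;0 0 0 0 0 0 1;0 0 0 0 0 0 1;0 0 0 0 0 0 1;0 0 0 0 0 0 1;0 0 0 0 0 0 1;0 0 0 0 0 0 1"

```text
time_s: 44.95
tcp_pos: [0.593, -0.1866, 0.1158]
ee_rot: [[-1.0, 0.028, 0.0], [0.028, 1.0, 0.0], [-0.0, 0.0, -1.0]]
wrist_force: [0.3, -0.9, -6.2]
gripper_width: 0.157
gripper_force: 30.0
```

```bash
python3 g.py .5928 -.1881 .0925 88.4; python3 -c "
from h import *
snap('side','s5')"
```

```text
shift [ 0.01 -0.06  0.93] yaw 88.41 turn z 0.001 tilt rx,ry [0. 0.] t 45.0
```

View pics/s5.png

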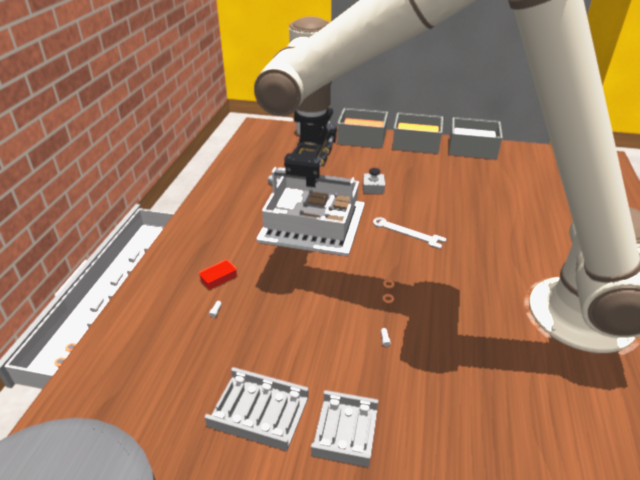

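The tote hangs above the plate at (311,205) with all pads inside. I check how level it is before lowering.

```bash
cat > lv.py <<'E'
import sys; from h import *
f=sys.argv[1]; W=world(f);X,Y,Z=W[...,0],W[...,1],W[...,2]; lo,hi=float(sys.argv[2]),float(sys.argv[3])
k=(X>.47)&(X<.72)&(Y>-.31)&(Y<-.06)&(Z>lo)&(Z<hi)
E=np.array([.5928,-.1881]); a=np.radians(-1.6); ex=np.array([np.cos(a),np.sin(a)]);ey=np.array([-ex[1],ex[0]])
u=(W[...,:2]-E)@ex; v=(W[...,:2]-E)@ey
for n,q in(('+x',(u>.088)&(u<.094)),('-x',(u<-.088)&(u>-.094)),('+y',(v>.083)&(v<.089)),('-y',(v<-.083)&(v>-.089))):
    z=Z[k&q]; print(n,z.size,np.round(np.percentile(z,[50,90,97]),4) if z.size else '')
E
python3 lv.py s5 .06 .11
```

```text
+x 274 [0.0783 0.0912 0.1042]
-x 79 [0.0816 0.0865 0.1022]
+y 37 [0.0825 0.0846 0.086 ]
-y 97 [0.0648 0.0728 0.0794]
```

Request:
jog_arm --plan "0.01 -0.06 0.1 0 0 0 1;0 0 0.15 0 0 0 1;0 0 0.15 0 0 0 1;0 0 0.15 0 0 0 1;0 0 0.1 0 0 0 1;0 0 0.1 0 0 0 1;0 0 0.08 0 0 0 1;0 0 0.06 0 0 0 1;0 0 0 0 0 0 1;0 0 0 0 0 0 1"

```text
time_s: 46.0
tcp_pos: [0.5934, -0.1881, 0.0942]
ee_rot: [[-1.0, 0.027, 0.002], [0.027, 1.0, -0.0], [-0.002, -0.0, -1.0]]
wrist_force: [1.2, 1.7, -5.7]
gripper_width: 0.16
gripper_force: 30.0
```

```bash
python3 g.py .5928 -.1881 .0925 88.4; python3 -c "
from h import *
s=r.sense();print(s['wrist_force'],s['moment']);snap('side','s6')"; python3 lv.py s6 .04 .09
```

```text
shift [ 0.02 -0.    0.07] yaw 88.43 turn z 0.003 tilt rx,ry [-0.02  0.09] t 46.0
[ 1.1748851   1.66491614 -5.67013923] [ 0.16574998 -0.34412853 -0.00745819]
+x 252 [0.0574 0.0754 0.0851]
-x 69 [0.0609 0.0663 0.0816]
+y 119 [0.0568 0.0621 0.0635]
-y 96 [0.0438 0.0492 0.0609]
```

Touching begins (moment changes). Lower 2 mm more, then release.

Request:
jog_arm --plan "0 0 0.04 0 0 0 1;0 0 0.04 0 0 0 1;0 0 0 0 0 0 1;0 0 0 0 0 0 1;0 0 0 0 0 0 0.7;0 0 0 0 0 0 0.4;0 0 0 0 0 0 0.08;0 0 0 0 0 0 0.08;0 0 0 0 0 0 0.08;0 0 0 0 0 0 0.08"

```text
time_s: 47.05
tcp_pos: [0.5925, -0.1883, 0.0913]
ee_rot: [[-1.0, 0.028, -0.001], [0.028, 1.0, -0.0], [0.001, -0.0, -1.0]]
wrist_force: [-0.1, -0.9, -0.2]
gripper_width: 0.447
gripper_force: 0.0
```

Request:
jog_arm --plan "0 0 -0.2 0 0 0 0.08;0 0 -0.5 0 0 0 0.08;0 0 -0.8 0 0 0 0.08;0 0 -0.8 0 0 0 0.08;0 0 -0.8 0 0 0 0.08;0 0 -0.8 0 0 0 0.08;0 0 -0.8 0 0 0 0.08;0 0 -0.5 0 0 0 0.08;0 0 0 0 0 0 1;0 0 0 0 0 0 1"

```text
time_s: 48.05
tcp_pos: [0.5924, -0.1879, 0.2213]
ee_rot: [[-1.0, 0.028, -0.0], [0.028, 1.0, 0.001], [0.0, 0.001, -1.0]]
wrist_force: [0.6, 0.3, -0.6]
gripper_width: 0.35
gripper_force: 0.0
```

```bash
python3 g.py .467 -.3804 .20 98; python3 tote.py t16;python3 -c "
from h import *
snap('side','s7')";python3 lv.py s7 .04 .09
```

```text
shift [ 4.8  -7.84  0.85] yaw 88.4 turn z -1.2 tilt rx,ry [ 0.03 -0.02] t 48.0
+x 247 [0.0566 0.0732 0.0836]
-x 79 [0.061  0.0689 0.0804]
+y 104 [0.0588 0.0618 0.0623]
-y 118 [0.0435 0.0522 0.0611]
```

Request:
jog_arm --plan "0.5 -0.8 0 0 0 0 1;0.5 -0.8 0 0 0 0 1;0.5 -0.8 0 0 0 0 1;0.5 -0.8 0 0 0 0 1;0.5 -0.8 0 0 0 0 1;0.5 -0.8 0 0 0 0 1;0.5 -0.8 0 0 0 0 1;0.5 -0.8 0 0 0 0 1;0.5 -0.8 0 0 0 0 1;0.3 -0.6 0 0 0 0 1"

```text
time_s: 49.15
tcp_pos: [0.4661, -0.3805, 0.2204]
ee_rot: [[-1.0, 0.029, -0.002], [0.029, 1.0, 0.001], [0.002, 0.001, -1.0]]
wrist_force: [0.3, 0.1, -0.4]
gripper_width: 0.004
gripper_force: 0.0
```

```bash
python3 tote.py t17;python3 -c "
from h import *
snap('side','s8')
p=load('t17')[0][110:310,300:560];cv2.imwrite('pics/c17.png',cv2.resize(p[:,:,::-1],None,fx=3,fy=3))";python3 lv.py t17 .04 .09; python3 g.py .467 -.3804 .062 88.4
```

```text
+x 294 [0.0599 0.0658 0.0723]
-x 114 [0.0624 0.0655 0.0669]
+y 196 [0.0624 0.0655 0.0668]
-y 51 [0.0565 0.0629 0.0645]
shift [-0.04  0.02  6.34] yaw 88.26 turn z -0.017 tilt rx,ry [ 0.03 -0.09] t 49.2
```

View pics/c17.png

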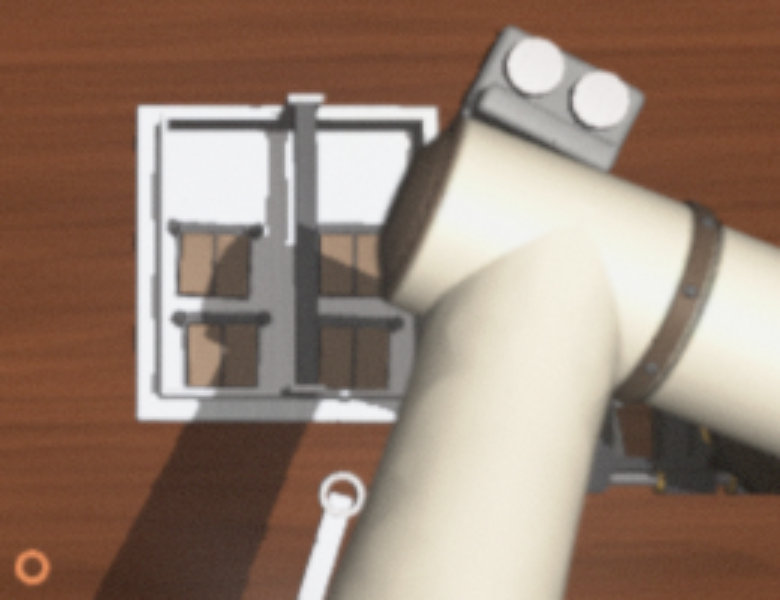

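All four pads lie flat in the tote, which stands on the plate. I check the centring from its visible outer edges.

```bash
python3 -c "
from h import *
W=world('t17');X,Y,Z=W[...,0],W[...,1],W[...,2]
a=np.radians(-1.6); ex=np.array([np.cos(a),np.sin(a)]);ey=np.array([-ex[1],ex[0]])
D=W[...,:2]-[.5928,-.1881];u=D@ex;v=D@ey
k=(Z>.05)&(Z<.072)&(abs(u)<.12)&(abs(v)<.12)
for vv in(.07,.05,.03): q=k&(abs(v-vv)<.008); print('v',vv,np.round(np.percentile(u[q],[1,99]),4))
for uu in(-.06,0,.06): q=k&(abs(u-uu)<.008); print('u',uu,np.round(np.percentile(v[q],[1,99]),4))
b=(Z>.112)&(Z<.124)&(abs(u)<.1)&(abs(v)<.03);print('bar v',np.round([np.percentile(v[b&(abs(u-t)<.02)],[2,98]) for t in(-.05,.05)],4),'z',np.round([np.median(Z[b&(abs(u-t)<.02)]) for t in(-.07,0,.07)],4))
"
```

```text
v 0.07 [-0.0951  0.0946]
v 0.05 [-0.0951  0.0948]
v 0.03 [-0.0951  0.0943]
u -0.06 [-0.0444  0.0899]
u 0 [0.0857 0.0899]
u 0.06 [0.0856 0.0898]
bar v [[-0.0069  0.0072]
 [-0.0054  0.0064]] z [0.1182 0.118  0.118 ]
```

Centred within 1 mm and level. Now the plunger.

Request:
jog_arm --plan "-0.04 0.02 0.5 0 0 0 1;0 0 0.8 0 0 0 1;0 0 0.9 0 0 0 1;0 0 0.9 0 0 0 1;0 0 0.9 0 0 0 1;0 0 0.8 0 0 0 1;0 0 0.7 0 0 0 1;0 0 0.5 0 0 0 1;0 0 0.3 0 0 0 1;0 0 0 0 0 0 1"

```text
time_s: 50.25
tcp_pos: [0.4681, -0.3785, 0.0628]
ee_rot: [[-1.0, 0.027, -0.002], [0.027, 1.0, 0.001], [0.002, 0.001, -1.0]]
wrist_force: [0.5, 0.5, 0.2]
gripper_width: 0.006
gripper_force: 0.0
```

```bash
python3 g.py .467 -.3804 .042 88.4
```

```text
shift [ 0.04 -0.08  0.83] yaw 88.44 turn z 0.005 tilt rx,ry [ 0.06 -0.12] t 50.2
```

Request:
jog_arm --plan "0.04 -0.08 0.1 0 0 0 1;0 0 0.1 0 0 0 1;0 0 0.1 0 0 0 1;0 0 0.1 0 0 0 1;0 0 0.1 0 0 0 1;0 0 0.1 0 0 0 1;0 0 0.1 0 0 0 1;0 0 0.1 0 0 0 1;0 0 0 0 0 0 1;0 0 0 0 0 0 1"

```text
time_s: 51.25
tcp_pos: [0.4677, -0.3815, 0.0451]
ee_rot: [[-1.0, 0.027, 0.001], [0.027, 1.0, -0.001], [-0.001, -0.001, -1.0]]
wrist_force: [-1.3, 1.1, 6.7]
gripper_width: 0.005
gripper_force: 3.8
```

Request:
jog_arm --plan "0 0 0.04 0 0 0 1;0 0 0.04 0 0 0 1;0 0 0.04 0 0 0 1;0 0 0.04 0 0 0 1;0 0 0 0 0 0 1;0 0 0 0 0 0 1;0 0 0 0 0 0 1;0 0 0 0 0 0 1;0 0 0 0 0 0 1;0 0 0 0 0 0 1"

```text
time_s: 52.25
tcp_pos: [0.4677, -0.3816, 0.0424]
ee_rot: [[-1.0, 0.027, 0.001], [0.027, 1.0, -0.001], [-0.001, -0.001, -1.0]]
wrist_force: [-2.4, 3.7, 13.5]
gripper_width: 0.004
gripper_force: 6.6
```

Request:
jog_arm --plan "0 0 0.04 0 0 0 1;0 0 0.04 0 0 0 1;0 0 0 0 0 0 1;0 0 0 0 0 0 1;0 0 0 0 0 0 1;0 0 0 0 0 0 1;0 0 0 0 0 0 1;0 0 0 0 0 0 1;0 0 0 0 0 0 1;0 0 0 0 0 0 1"

```text
time_s: 53.25
tcp_pos: [0.4677, -0.3816, 0.0422]
ee_rot: [[-1.0, 0.026, 0.001], [0.026, 1.0, -0.002], [-0.001, -0.002, -1.0]]
wrist_force: [-4.9, 5.9, 22.9]
gripper_width: 0.004
gripper_force: 11.2
```

On the stop (2 mm more command gave 0.2 mm and 23 N). Retract.

Request:
jog_arm --plan "0 0 -0.3 0 0 0 1;0 0 -0.6 0 0 0 1;0 0 -0.9 0 0 0 1;0 0 -0.9 0 0 0 1;0 0 -0.9 0 0 0 1;0 0 -0.9 0 0 0 1;0 0 -0.9 0 0 0 1;0 0 -0.9 0 0 0 1;0 0 -0.5 0 0 0 1;0 0 0 0 0 0 1"

```text
time_s: 54.25
tcp_pos: [0.4681, -0.3816, 0.2095]
ee_rot: [[-1.0, 0.028, 0.003], [0.028, 1.0, -0.002], [-0.003, -0.001, -1.0]]
wrist_force: [0.3, -0.5, 0.4]
gripper_width: 0.005
gripper_force: 0.0
```

Request:
jog_arm --plan "0 -1 0 0 0 0 1;0 -1 0 0 0 0 1;0.3 -1 0 0 0 0 1;0.3 -1 0 0 0 0 1;0.3 -1 0 0 0 0 1;0.3 -1 0 0 0 0 1;0.3 -1 0 0 0 0 1;0.3 -1 0 0 0 0 1;0 0 0 0 0 0 1;0 0 0 0 0 0 1"

```text
time_s: 55.25
tcp_pos: [0.4161, -0.5796, 0.2056]
ee_rot: [[-1.0, 0.029, -0.002], [0.029, 1.0, 0.003], [0.002, 0.003, -1.0]]
wrist_force: [0.2, 0.2, -0.5]
gripper_width: 0.003
gripper_force: 0.0
```

```bash
python3 -c "
from h import *
snap('top','t20'); W=world('t20');X,Y,Z=W[...,0],W[...,1],W[...,2]
q=(abs(X-.467)<.01)&(abs(Y+.3805)<.01);print('plunger z',q.sum(),np.median(Z[q]) if q.any() else '')
a=np.radians(-1.6); ex=np.array([np.cos(a),np.sin(a)]);ey=np.array([-ex[1],ex[0]])
D=W[...,:2]-[.5928,-.1881];u=D@ex;v=D@ey;k=(Z>.05)&(Z<.072)&(abs(u)<.12)&(abs(v)<.12)
print(np.round([u[k].min(),u[k].max(),v[k].min(),v[k].max()],4))
"
```

```text
plunger z 461 0.571694689397021
[-0.0954  0.0954 -0.0913  0.09  ]
```

View pics/t20.png

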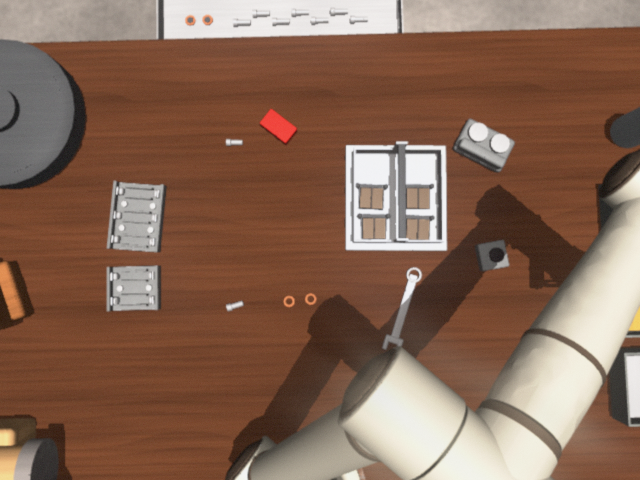

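The final view shows four pads in the tote centred on the plate at (396,197), a clear start box at (494,255), and everything else in place.

```bash
python3 -c "
from h import *
print(np.median(world('t20')[252:257,494:499,2])); print(r.finish_job())"
```

```text
0.05763731049956289
the job is handed in; nothing more can be done
None
```

The job is handed in: all four pads present are in the tote, which stands level and centred within about 1 mm on the downdraft plate, and the plunger was then pushed to its stop and sprang back to 57.6 mm.

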